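Load the boring jig and hold its cam clamp at full lift

ROBOT

A 6-joint arm with a two-finger parallel gripper is mounted at the origin on a cart in front of the work surface, level with it; the furniture and walls round the work are solid. World frame = base frame: x ahead of the robot, y to its left, z up, the work surface at z = 0. Lengths are in m, angles in rad, forces in N, time in s.
With the tool pointing down it reaches from about 0.325 to 0.775 m from the base axis. Payload 5.5 kg.
Tool frame: the origin (TCP) lies between the finger pads; the fingertips stand 14 mm ahead of it and the grasp point (between the pads) lies 5 mm behind it; z points along the fingers, x is the direction in which the jaws open and shut, and the axes are right-handed (so a half turn about z gives the same grasp; the last joint's range is limited). The gripper opens to 88 mm and grips with 3 to 60 N. Pads are 20 mm wide; open, the fingers measure 115 mm over their backs; the gripper's body (75 mm by 178 mm) begins 61 mm behind the grasp point.
Start: joints at [-1.285, 0.091, 1.231, -0, 1.82, -0.057], TCP at [0.202, -0.565, 0.237] pointing down, gripper open.
Joint ranges: [-2.87, 2.87], [-0.86, 2.18], [0.17, 2.46], [-1.51, 4.65], [0.06, 2.69], [-2.65, 2.65]. Speed limits (rad/s): [2.57, 2.57, 3.01, 3.14, 3.14, 3.14].

INTERFACE

Orientations are given as [roll, pitch, yaw] about the fixed x, y, z axes, in that order (R = Rz(yaw) Ry(pitch) Rx(roll)).
In Python, from bench import * gives the robot as it stands.
- The arm moves only by the shell command python3 -m inch 'ROWS' [FORCE]. ROWS is JSON, a list of rows, each a list of 7 numbers: the closure, from -1 (fully open) to 1 (shut), then the shift along the tool's x, y, z in cm, then the turn, a rotation vector about the tool's x, y, z in degrees. A call has 1 to 20 rows; each row shifts and turns the commanded pose from where the row before left it, along the tool's axes as they then stand; what a row does not reach is not made up. A row lasts 1/10 s, in which the tool goes at most 50 mm and 8.59 degrees, less where a joint would pass 70% of its speed; a pose out of reach is approached as far as the arm can. A call with a gripper value outside its range is refused whole. The fingers move at their own pace and stop on an object; FORCE is the grip in N (left out, the last holds). Time passes only in rows, so rows that do not move let the fingers close. It gives the time, the measured TCP pose, the force and the opening at its end, in the units of the state.
- get_obs(): the state, without advancing time (a new reading comes with each control period).
- grab_frame(name): name is "side" or "top"; returns the picture (400x640x3 uint8, red, green, blue); there is no depth.
- camera_model(name): a dict with "fx", "fy", "cx", "cy" (pixels), "eye" and "orientation" of the camera in the world. Camera axes: x right, y down, z forward; pixel columns grow to the right and rows downward; lengths in m; the calibration is good to about 2 mm. A picture is of the moment at which its call begins. camera_model takes no time and is no camera call.
- hand_in(): hands the job in, once; it reports no verdict.
The state is a dict: "clock": time; "joints": joint angles; "joint_vel": joint speeds; "tau": joint torques, N m; "tool_pos": TCP position; "tcp_rot": TCP orientation; "force": force on the tool from outside, world axes, zero at the start; "torque": the same for the moment, N m; "finger_gap": opening from 0.0 (shut) to 1.0 (fully open).
Only numpy, scipy, OpenCV 4.12 (cv2) and the standard library are available. Lean on these libraries where they do the work, as an engineer would, in place of code of your own. Each camera call takes 0.05 s, during which the arm holds its last target.

TASK

Get the square pen blank that lies loose just beyond the jig ready for end boring: lay it flat in the boring jig along the fence, its end butted against the drill-guide block, and let go of it; then swing the spring-return cam lever round to the top of its cam, where the lever lies parallel to the fence and the jaw presses hardest, neither short of that point nor past it. Finish still holding the lever there so that the blank stays clamped while I drill it, not touching the blank itself, and leave the other things on the bench where they are.

Things in the scene. Friction and masses are not known exactly. Their poses are not given: they have to be found in the camera images.
- blank: Square wooden pen blank, 22 x 22 mm, 150 mm long, about 0.1 kg, lying loose by itself on the bench, to the left of and beyond the jig (not one of those at the far left against the wall). Origin: centre of its underside; its y axis runs along its length, z up.
- jig: Boring jig, fixed: pale plywood board 205 x 162 mm on rubber feet, its top (the bed) 30 mm above the bench. Origin: at bench height, below the centre of the blank's place. x runs along that place away from the guide block, y from fence to cam, z up. A blank properly home has its origin at jig x = 0, y = 0, z = 30 mm, its length along jig x, either end at the block.
- guide_face (a point): Foot of the guide block's face, on the bed, at jig x = -75, y = 0 mm. The block is an upright aluminium plate with a steel drill bush, 56 mm wide, 46 mm tall above the bed; the blank's end butts against it.
- fence_face (a point): Middle of the fence's face, on the bed, at jig x = -50, y = -11 mm. The fence is a wooden block 44 mm long (jig x = -72 to -28 mm), 19 mm tall. The blank overhangs it: at jig x above -12 mm the bed is free for fingers on both sides of the blank.
- pad: Cork-faced jaw pad opposite the fence, 44 mm long, on springs (4 N/mm); its face is 13 mm from its origin, towards the fence. With the lever at 0 the slot between pad and fence is 34.7 mm wide, at any start 30 mm or more. It meets a blank lying at the fence about 0.7 rad before full lift and presses it with about 17 N there. Jaw, rails and cam keep to jig x < 0, y > 23 mm at the start.
- cam (a joint): Cam lever angle, rad. 0 = open (lever along jig +y, 4 degrees towards +x), growing clockwise seen from above; starts at 0 to 0.25. Full lift (jaw farthest forward) at 1.50: lever parallel to the fence, along jig +x, over a scribed line. Past it, up to 1.95, the jaw backs off. A coil spring pulls it open (0.3 N m/rad, friction 0.11 N m): 3 to 5 N at the knob near full lift.
- handle: Cam lever with an upright turned knob at its end. Origin: on the knob's axis at its foot, 47 mm above the bench, 110 mm from the pivot; x axis points away from the pivot along the lever. The knob is 24 mm across and stands 31 mm above the origin; the lever's bar below it is 18 mm wide and 16 mm thick.
- pivot (a point): Axis of the cam's upright pivot bolt, 47 mm above the bench (jig x = -50, y = +81 mm). The bolt's nut reaches 24 mm higher; the coil spring's anchor pin stands 43 mm from it.
- sanding_block: Bystander: rubber sanding block, 52 x 68 x 24 mm, beyond the jig. Origin: centre of its underside.
- turned_part: Bystander: small turned wooden finial, 36 mm across, 52 mm tall, on the near left. Origin: centre of its underside.
- gouge: Bystander: turning gouge with a long wooden handle, 335 mm long, 29 mm thick, lying at the left. Origin: centre of its underside.

How it is judged:
On the way:
1. the blank lies flat in the jig's slot, its end at the guide block, let go, while the lever is still open (x of blank in the frame of jig between -0.004 and 0.006 m and y of blank in the frame of jig between -0.003 and 0.015 m and z of blank in the frame of jig between 0.027 and 0.034 m and angle between the y axis of blank and the x axis of jig, either way round below 0.15 rad and contact force between each of the arm, the fingers and blank below 0.2 N and value of joint cam below 0.6 rad), for 0.2 s.
At the end, for the whole second after the job is handed in: Lever within 0.17 rad (10 degrees) of full lift and still, held by the robot (over 1 N); pad presses the blank with over 8 N; the blank lies flat on the bed, within 2.5 mm and 0.04 rad of flush along the fence, its end within 5 mm of the guide block, and the robot is not touching it (value of joint cam between 1.33 and 1.67 rad and velocity of joint cam between -0.1 and 0.1 rad/s and contact force between any of the fingers, the arm and handle above 1 N and contact force between pad and blank above 8 N and x of blank in the frame of jig between -0.004 and 0.005 m and y of blank in the frame of jig between -0.0025 and 0.0025 m and z of blank in the frame of jig between 0.027 and 0.033 m and angle between the y axis of blank and the x axis of jig, either way round below 0.04 rad and contact force between each of the arm, the fingers and blank below 0.2 N); the arm keeps its last pose, push and grip.
It fails at once if a bystander is moved by more than 30 mm (distance of any of sanding_block, turned_part, gouge from where it was at the start of the episode above 0.03 m).
It also fails if it takes over 64 s, if anything falls off the work surface, if the arm or the gripper's body presses on something with over 40 N, if the wrist force passes 120 N, or if a joint passes its speed limit or range.

## Working session

There is one attempt and no reset: what is moved stays moved. The work goes in short steps, Python scripts to look and compute and a shell command to move; the robot and the scene stay as the last step left them, time stands still between calls to the robot, and variables do not carry over. Pictures are saved under pics/ and viewed, and the job is handed in when it is done.

```bash
ls; mkdir -p pics
python3 - <<'E'
from bench import *
import cv2
for n in ("side","top"):
    cv2.imwrite(f"pics/{n}0.png",grab_frame(n)[:,:,::-1]); print(camera_model(n))
print(get_obs())
E
```

```text
pics
{'fx': 510.1449184583312, 'fy': 510.1449184583312, 'cx': 319.5849937139149, 'cy': 195.43274380027228, 'eye': array([0.58185115, 1.24076067, 0.85021022]), 'orientation': array([-2.27265781,  0.00369954,  3.06962876])}
{'fx': 420.2245665650657, 'fy': 420.2245665650657, 'cx': 312.63131026630504, 'cy': 194.36455325309072, 'eye': array([0.42119517, 0.30888182, 1.02086146]), 'orientation': array([-3.01528609, -0.01392546, -1.56423198])}
{'clock': 0.1, 'joints': array([-1.28466625e+00,  9.18054385e-02,  1.23171433e+00, -2.32795320e-05,
        1.81976932e+00, -5.67193690e-02]), 'joint_vel': array([ 3.11011467e-06, -2.21840546e-04, -2.76904631e-03, -8.05290295e-04,
       -1.24237898e-03,  2.09402168e-04]), 'tau': array([ 3.51262774e-03, -4.47858059e+01, -4.07569134e+01,  7.01508089e-02,
        2.84647144e-02, -1.03353041e-04]), 'tool_pos': array([ 0.20162224, -0.56487924,  0.23563569]), 'tcp_rot': array([-3.14151902e+00,  1.69498883e-03, -1.22795253e+00]), 'force': array([ 0.2833065 ,  0.69851261, -0.22017052]), 'torque': array([-0.03625213, -0.03998977, -0.03698243]), 'finger_gap': 0.9979999211561769}
```

View pics/side0.png

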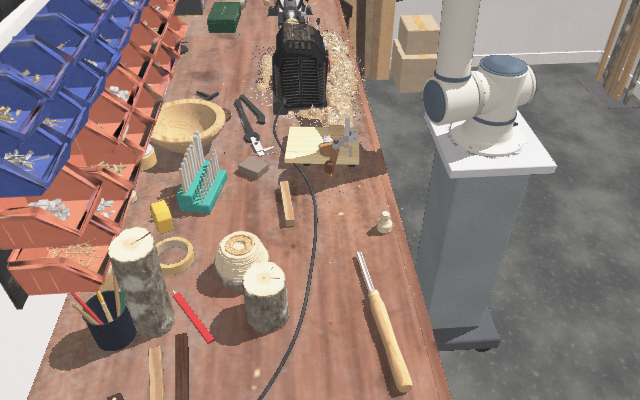

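View pics/top0.png

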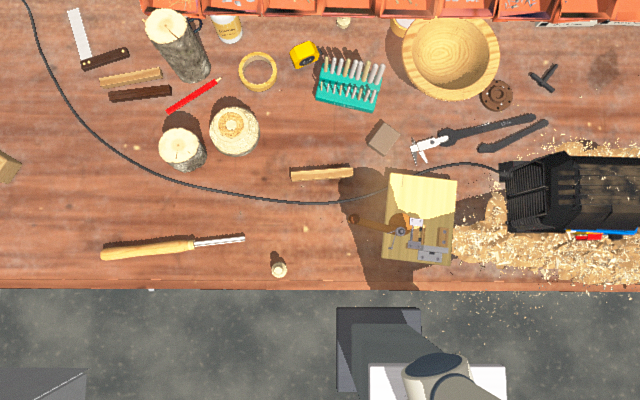

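The top view has the blank at about (322,173), the jig at (420,218), and the knob at (354,219). I'll enlarge the jig area.

Run:
```python
import cv2
a=cv2.imread("pics/top0.png")[150:280,270:470]
cv2.imwrite("pics/topz.png",cv2.resize(a,None,fx=4,fy=4,interpolation=cv2.INTER_CUBIC))
a=cv2.imread("pics/side0.png")[105:235,235:375]
cv2.imwrite("pics/sidez.png",cv2.resize(a,None,fx=4.5,fy=4.5,interpolation=cv2.INTER_CUBIC))
```

```text
(no output)
```

View pics/topz.png

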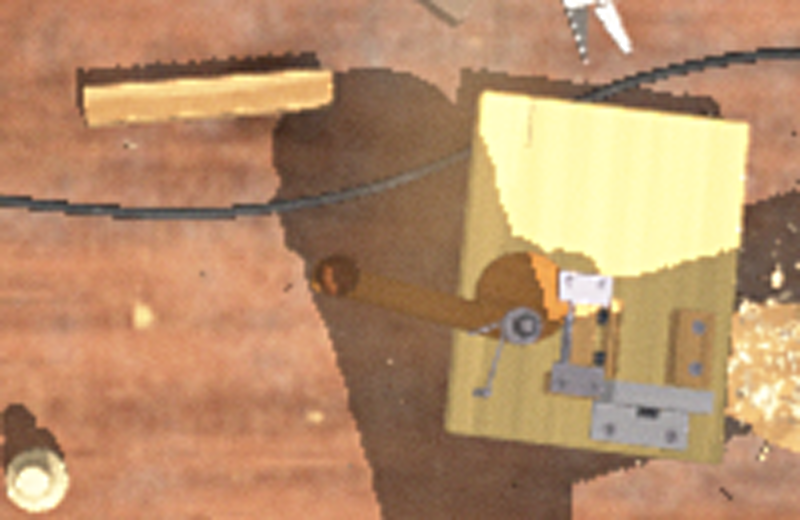

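View pics/sidez.png

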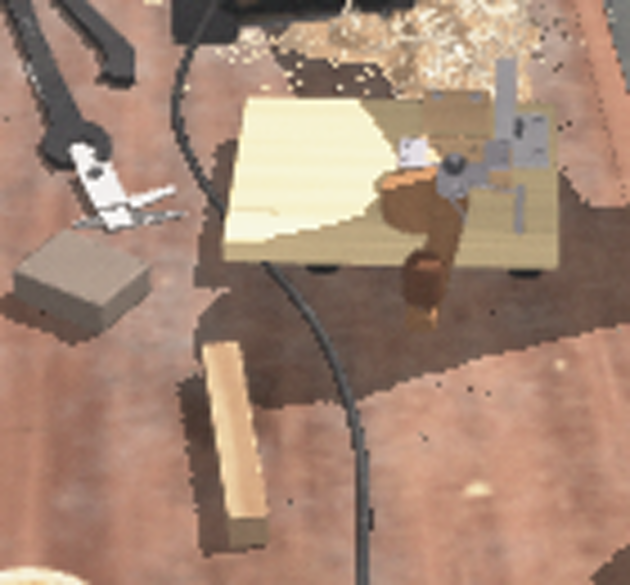

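```bash
cat > h.py <<'E'
import numpy as np
from bench import *
from scipy.spatial.transform import Rotation as R
def ray(n,u,v):
    c=camera_model(n); M=R.from_euler('xyz',c['orientation']).as_matrix()
    return np.array(c['eye']), M@np.array([(u-c['cx'])/c['fx'],(v-c['cy'])/c['fy'],1])
def onz(n,u,v,z):
    e,d=ray(n,u,v); return e+d*(z-e[2])/d[2]
def tri(a,b):
    e1,d1=ray('top',*a); e2,d2=ray('side',*b)
    d1/=np.linalg.norm(d1); d2/=np.linalg.norm(d2)
    A=np.stack([d1,-d2],1); s,t=np.linalg.lstsq(A,e2-e1,rcond=None)[0]
    p,q=e1+s*d1,e2+t*d2
    return (p+q)/2,np.linalg.norm(p-q)
tz=lambda x,y:(270+x/4-.375,150+y/4-.375)
sz=lambda x,y:(235+x/4.5-.39,105+y/4.5-.39)
E
python3 - <<'E'
from h import *
np.set_printoptions(precision=4,suppress=True)
T=lambda n,x,y,z:print('top ',n,onz('top',*tz(x,y),z))
S=lambda n,x,y,z:print('side',n,onz('side',*sz(x,y),z))
T('board far left',480,92,.03);S('board far left',225,243,.03)
T('board far right',748,123,.03);S('board far right',247,98,.03)
T('board near right',722,462,.03);S('bnr',553,98,.03)
T('board near left',446,432,.03);S('bnl',560,258,.03)
T('nut',522,324,.071);S('nut',456,163,.071)
T('knob',338,270,.078);S('knob',424,262,.078)
T('guide top L',607,381,.076);T('guide top R',714,391,.076);S('guide top',506,60,.076)
T('fence topfarL',675,310,.049);T('fence near L',669,384,.049)
T('pad',605,300,.05)
for p in [(84,87),(330,70),(333,103),(88,126)]: T('blank',*p,.022)
for p in [(203,345),(237,343),(266,515),(229,517)]: S('blank',*p,.022)
E
```

```text
top  board far left [0.6012 0.1115 0.03  ]
side board far left [0.5989 0.1107 0.03  ]
top  board far right [ 0.5838 -0.0493  0.03  ]
side board far right [ 0.5813 -0.0502  0.03  ]
top  board near right [ 0.383  -0.0266  0.03  ]
side bnr [ 0.3803 -0.0346  0.03  ]
top  board near left [0.3994 0.1348 0.03  ]
side bnl [0.3989 0.1414 0.03  ]
top  nut [0.4609 0.0981 0.071 ]
side nut [0.4578 0.0963 0.071 ]
top  knob [0.4902 0.2028 0.078 ]
side knob [0.4864 0.2036 0.078 ]
top  guide top L [0.4292 0.0521 0.076 ]
top  guide top R [ 0.4241 -0.0079  0.076 ]
side guide top [ 0.4157 -0.0097  0.076 ]
top  fence topfarL [0.4706 0.0041 0.049 ]
top  fence near L [0.428  0.0089 0.049 ]
top  pad [0.476 0.045 0.05 ]
top  blank [0.6036 0.3492 0.022 ]
top  blank [0.6154 0.2007 0.022 ]
top  blank [0.5951 0.199  0.022 ]
top  blank [0.5798 0.3465 0.022 ]
side blank [0.6138 0.1987 0.022 ]
side blank [0.5941 0.1983 0.022 ]
side blank [0.5822 0.3458 0.022 ]
side blank [0.6018 0.3459 0.022 ]
```

```bash
python3 -m inch '[[-1,0,0,-1,0,0,-8.4],[-1,0,0,-1,0,0,-8.4],[-1,0,0,-1,0,0,-8.4],[-1,0,0,-1,0,0,-8.4],[-1,0,0,-1,0,0,-8.4],[-1,0,0,-1,0,0,-8.4],[-1,0,0,-1,0,0,-8.4],[-1,0,0,-1,0,0,-8.4],[-1,0,0,-1,0,0,-8.4],[-1,2.2,-4,0,0,0,0],[-1,2.2,-4,0,0,0,0],[-1,2.2,-4,0,0,0,0],[-1,2.2,-4,0,0,0,0],[-1,2.2,-4,0,0,0,0],[-1,2.2,-4,0,0,0,0],[-1,2.2,-4,0,0,0,0],[-1,2.2,-4,0,0,0,0],[-1,2.2,-4,0,0,0,0],[-1,2.2,-4,0,0,0,0],[-1,2.2,-4,0,0,0,0]]' 20
cat >> h.py <<'E'
O=np.array([.5000,.012]); JY=-.110
def go(x,y,z,yaw=None,jig=False):
    o=get_obs(); p=np.array(o['tool_pos']); t=np.array([x,y,z])
    if jig:
        c,s=np.cos(JY),np.sin(JY); t[:2]=O+np.array([c*x-s*y,s*x+c*y])
        if yaw is not None: yaw=yaw+JY
    M=R.from_euler('xyz',o['tcp_rot'])
    print('clock',o['clock'],'tool shift cm',(M.inv().apply(t-p)*100).round(2),end=' ')
    if yaw is not None:
        w=R.from_euler('xyz',[np.pi,0,yaw]); print('rotvec deg',np.degrees((M.inv()*w).as_rotvec()).round(2),end='')
    print()
E
python3 -c "
from h import *
go(.6007,.2485,.12,.0916)"
```

```text
clock: 2.1
tool_pos: [0.4027, -0.103, 0.3264]
tcp_rot: [3.142, 0.0, 0.091]
force: [1.1, -0.6, 0.1]
finger_gap: 1.0
clock 2.1 tool shift cm [ 22.92 -33.2   20.64] rotvec deg [ 0.    0.   -0.02]
```

```bash
python3 -m inch '[[-1,2.3,-3.32,1,0,0,0],[-1,2.3,-3.32,1,0,0,0],[-1,2.3,-3.32,2,0,0,0],[-0.4,2.3,-3.32,2,0,0,0],[-0.4,2.3,-3.32,2,0,0,0],[-0.4,2.3,-3.32,2,0,0,0],[-0.4,2.3,-3.32,2,0,0,0],[-0.4,2.3,-3.32,2,0,0,0],[-0.4,2.3,-3.32,3,0,0,0],[-0.4,2.2,-3.32,3,0,0,0],[-0.4,0,0,0,0,0,0],[-0.4,0,0,0,0,0,0]]' 20
python3 - <<'E'
from h import *
import cv2
go(.6007,.2485,.017,.0916)
a=grab_frame('top')[100:280,230:470,::-1];cv2.imwrite('pics/t1.png',cv2.resize(a,None,fx=3,fy=3))
a=grab_frame('side')[105:275,215:415,::-1];cv2.imwrite('pics/s1.png',cv2.resize(a,None,fx=3,fy=3))
E
```

```text
clock: 3.3
tool_pos: [0.5992, 0.2467, 0.1241]
tcp_rot: [3.14, 0.005, 0.093]
force: [0.6, -1.0, 1.1]
finger_gap: 0.697
clock 3.3 tool shift cm [ 0.22 -0.18 10.71] rotvec deg [0.09 0.27 0.07]
```

View pics/t1.png

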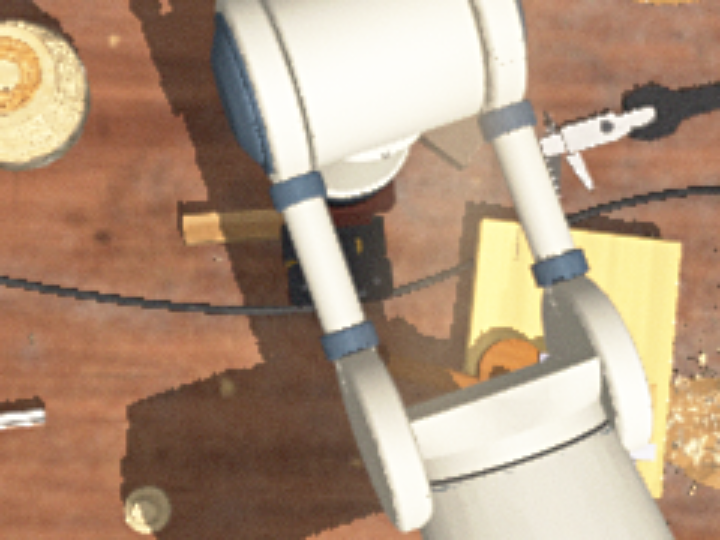

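View pics/s1.png

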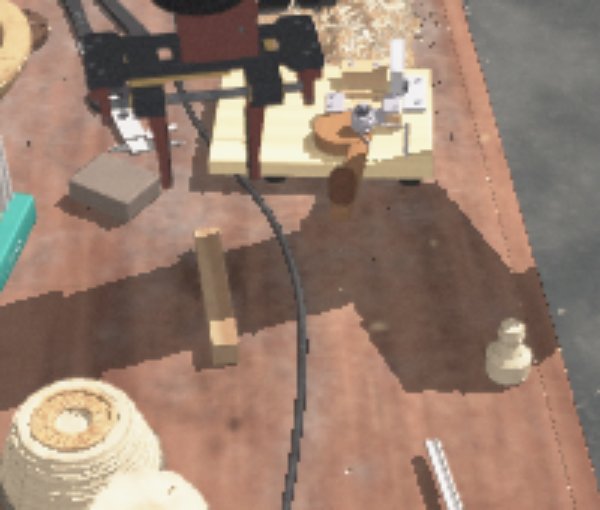

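Gripper is above the blank and straddles it, with the sanding block at about (115,185) in the side crop, clear of it. Descend and grip.

```bash
python3 -m inch '[[-0.4,0.2,-0.1,2,0,0,0],[-0.4,0,0,2,0,0,0],[-0.4,0,0,2,0,0,0],[-0.4,0,0,2,0,0,0],[-0.4,0,0,1.5,0,0,0],[-0.4,0,0,1.1,0,0,0],[-0.4,0,0,0,0,0,0],[-0.4,0,0,0,0,0,0],[0.2,0,0,0,0,0,0],[0.4,0,0,0,0,0,0],[0.7,0,0,0,0,0,0],[1,0,0,0,0,0,0],[1,0,0,0,0,0,0],[1,0,0,0,0,0,0],[1,0,0,0,0,0,0]]' 20
python3 - <<'E'
from h import *
import cv2
go(.6007,.2485,.017,.0916)
a=grab_frame('side')[105:275,215:415,::-1];cv2.imwrite('pics/s2.png',cv2.resize(a,None,fx=3,fy=3))
E
```

```text
clock: 4.9
tool_pos: [0.602, 0.2477, 0.0209]
tcp_rot: [-3.142, -0.0, 0.092]
force: [-0.3, 0.3, 0.1]
finger_gap: 0.25
clock 4.9 tool shift cm [-0.12 -0.09  0.39] rotvec deg [-0.   -0.01 -0.01]
```

View pics/s2.png

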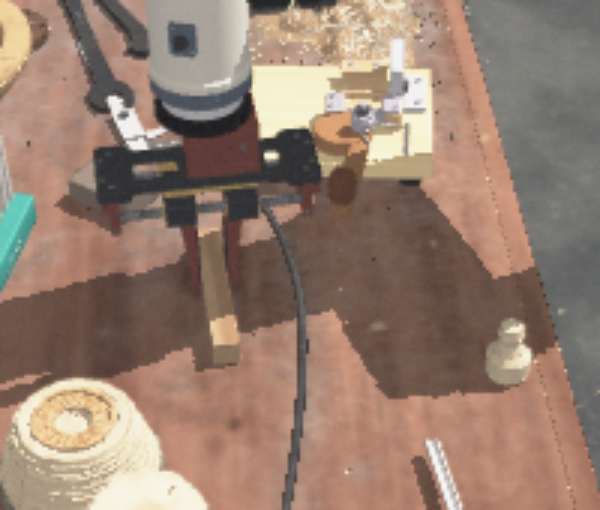

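Blank gripped (22 mm opening). Lift and turn.

```bash
python3 -m inch '[[1,0,0,-3,0,0,0],[1,0,0,-3,0,0,0],[1,0,0,-3,0,0,0],[1,0,0,-3,0,0,0],[1,0,0,-3,0,0,0],[1,0,0,0,0,0,-7.84],[1,0,0,0,0,0,-7.84],[1,0,0,0,0,0,-7.84],[1,0,0,0,0,0,-7.84],[1,0,0,0,0,0,-7.84],[1,0,0,0,0,0,-7.84],[1,0,0,0,0,0,-7.84],[1,0,0,0,0,0,-7.84],[1,0,0,0,0,0,-7.84],[1,0,0,0,0,0,-7.84],[1,0,0,0,0,0,0],[1,0,0,0,0,0,0]]' 25
python3 - <<'E'
from h import *
go(.036,.0035,.12,np.pi/2,jig=True)
E
```

```text
clock: 6.65
tool_pos: [0.6019, 0.2476, 0.1705]
tcp_rot: [-3.141, 0.0, 1.456]
force: [0.1, 0.7, -1.4]
finger_gap: 0.247
clock 6.65 tool shift cm [-24.2   -3.82   5.05] rotvec deg [-0.03  0.01 -0.27]
```

```bash
python3 -m inch '[[1,-2.4,-0.38,0,0,0,-0.3],[1,-2.4,-0.38,0,0,0,0],[1,-2.4,-0.38,0,0,0,0],[1,-2.4,-0.38,0,0,0,0],[1,-2.4,-0.38,0,0,0,0],[1,-2.4,-0.38,0,0,0,0],[1,-2.4,-0.38,0,0,0,0],[1,-2.4,-0.38,0,0,0,0],[1,-2.4,-0.38,2,0,0,0],[1,-2.4,-0.38,2,0,0,0],[1,-0.2,0,1,0,0,0],[1,0,0,0,0,0,0],[1,0,0,0,0,0,0],[1,0,0,0,0,0,0]]' 25
python3 - <<'E'
from h import *
import cv2
go(.036,.0035,.053,np.pi/2,jig=True)
a=grab_frame('top')[130:280,330:490,::-1];cv2.imwrite('pics/t3.png',cv2.resize(a,None,fx=4,fy=4))
a=grab_frame('side')[85:205,255:395,::-1];cv2.imwrite('pics/s3.png',cv2.resize(a,None,fx=4.5,fy=4.5,interpolation=cv2.INTER_CUBIC))
E
```

```text
clock: 8.05
tool_pos: [0.5393, 0.012, 0.1221]
tcp_rot: [3.14, -0.0, 1.466]
force: [0.1, -0.4, -1.1]
finger_gap: 0.249
clock 8.05 tool shift cm [-0.08 -0.32  6.91] rotvec deg [ 0.11 -0.02  0.28]
```

View pics/t3.png

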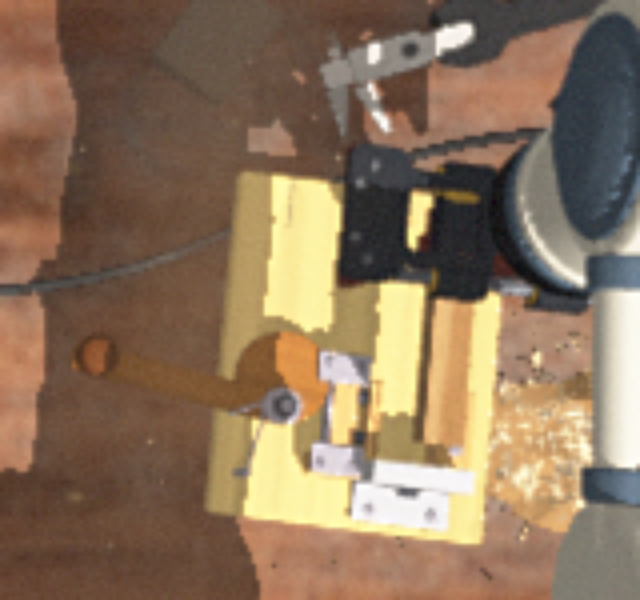

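View pics/s3.png

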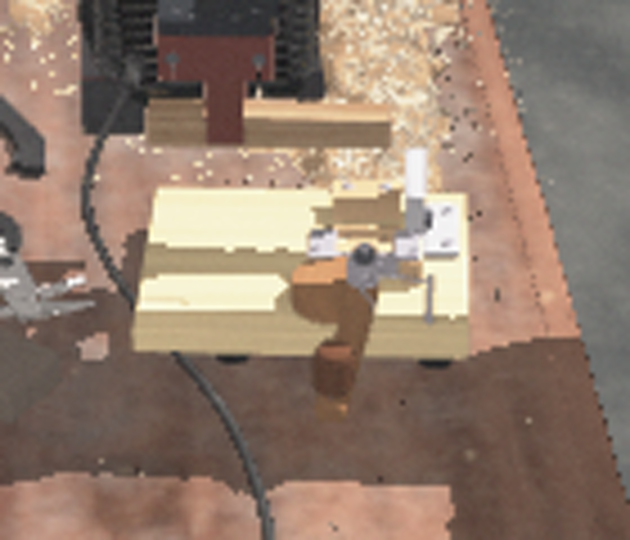

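Run:
```python
from h import *
c,s=np.cos(JY),np.sin(JY)
J=lambda p:(np.array([[c,s],[-s,c]])@(p[:2]-O)).round(4)
T=lambda x,y,z:J(onz('top',330+x/4-.375,130+y/4-.375,z))
S=lambda x,y,z:J(onz('side',255+x/4.5-.39,85+y/4.5-.39,z))
print('blank near end L',T(425,438,.123),'R',T(466,443,.123),'far L',T(430,298,.123))
print('guide',T(373,459,.076),T(475,473,.076),'side',S(407,150,.076),S(426,150,.076))
print('side blank near near-top',S(391,120,.123),S(391,145,.101), 'far end',S(146,122,.123))
print('nut',T(282,404,.071),S(364,254,.071),'tcp',J(get_obs()['tool_pos']))
```

```text
blank near end L [-0.0608  0.0149] R [-0.0609 -0.0071] far L [0.0144 0.0182]
guide [-0.0733  0.0288] [-0.0743 -0.0288] side [-0.0757 -0.0306] [-0.0878 -0.031 ]
side blank near near-top [-0.0646  0.0117] [-0.0651  0.0046] far end [0.0845 0.0188]
nut [-0.0483  0.0813] [-0.05    0.0802] tcp [0.0389 0.0041]
```

```bash
python3 -m inch '[[1,-0.1,0,2,0,0,0.3],[1,0,0,2,0,0,0],[1,0,0,1.5,0,0,0],[1,0,0,0.8,0,0,0],[1,0,0,0.4,0,0,0],[1,0,0,0,0,0,0],[1,0,0,0,0,0,0],[1,0,0,0,0,0,0]]' 25
python3 - <<'E'
from h import *
import cv2
print(get_obs()['force'])
go(.0265,.0035,.0515,np.pi/2,jig=True)
a=grab_frame('top')[130:280,330:490,::-1];cv2.imwrite('pics/t4.png',cv2.resize(a,None,fx=4,fy=4))
a=grab_frame('side')[85:205,255:395,::-1];cv2.imwrite('pics/s4.png',cv2.resize(a,None,fx=4.5,fy=4.5,interpolation=cv2.INTER_CUBIC))
E
```

```text
clock: 8.95
tool_pos: [0.539, 0.01, 0.0548]
tcp_rot: [3.14, -0.0, 1.46]
force: [0.5, -0.0, -1.8]
finger_gap: 0.249
[ 0.54684881 -0.04309151 -1.78637853]
clock 8.95 tool shift cm [ 0.12 -1.25  0.33] rotvec deg [ 0.09 -0.01 -0.06]
```

View pics/t4.png

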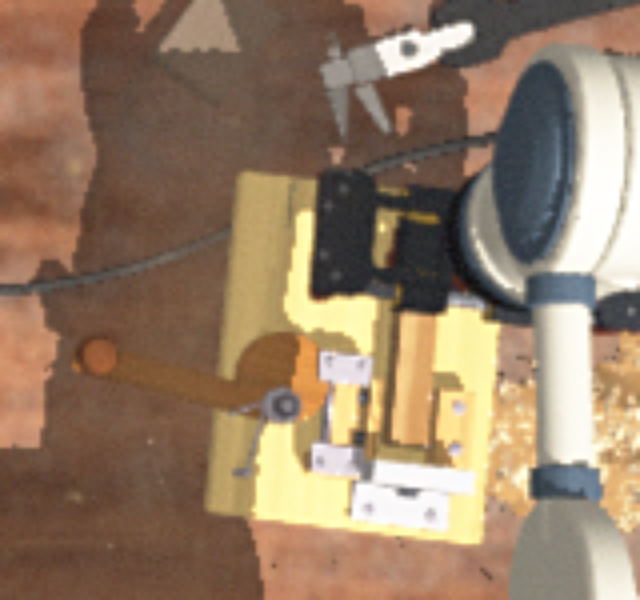

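View pics/s4.png

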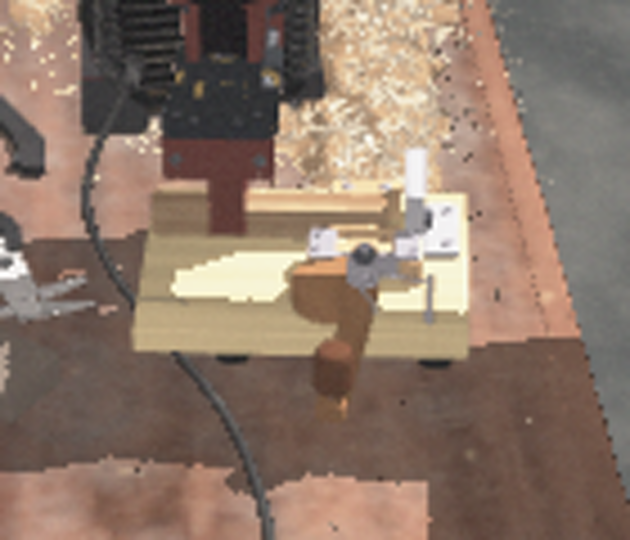

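The blank hangs in the slot between pad and fence. I'll lower it to just above the bed, then slide it towards the block.

```bash
python3 -m inch '[[1,0,0,0.25,0,0,0],[1,0,-0.25,0,0,0,0],[1,0,-0.25,0,0,0,0],[1,0,-0.25,0,0,0,0],[1,0,-0.1,0,0,0,0],[1,0,0,0,0,0,0],[1,0,0,0,0,0,0]]' 20
python3 -c "
from h import *
go(.0265,.0035,.0515,np.pi/2,jig=True)"
python3 -m inch '[[1,0,-0.1,0,0,0,0],[1,0,-0.1,0,0,0,0],[1,0,0,0,0,0,0]]' 20
```

```text
clock: 9.75
tool_pos: [0.53, 0.011, 0.0514]
tcp_rot: [3.141, -0.0, 1.46]
force: [0.2, 0.9, -1.6]
finger_gap: 0.247
clock 9.75 tool shift cm [ 0.12 -0.34 -0.01] rotvec deg [ 0.01 -0.   -0.06]
clock: 10.05
tool_pos: [0.5283, 0.0112, 0.0515]
tcp_rot: [3.141, -0.0, 1.46]
force: [1.5, 0.5, -1.3]
finger_gap: 0.25
```

```bash
python3 -m inch '[[1,0,-0.1,0,0,0,0],[1,0,0,0,0,0,0]]' 20; python3 -m inch '[[1,0,-0.1,0,0,0,0],[1,0,0,0,0,0,0]]' 20
```

```text
clock: 10.25
tool_pos: [0.5282, 0.0112, 0.0519]
tcp_rot: [3.138, -0.0, 1.46]
force: [4.5, -0.4, -2.7]
finger_gap: 0.252
clock: 10.45
tool_pos: [0.5282, 0.0112, 0.0524]
tcp_rot: [3.136, -0.0, 1.46]
force: [9.0, -1.0, -3.8]
finger_gap: 0.246
```

```bash
python3 -m inch '[[1,0,-0.1,0,0,0,0],[1,0,0,0,0,0,0]]' 20; python3 -m inch '[[1,0,-0.1,0,0,0,0],[1,0,0,0,0,0,0]]' 20
```

```text
clock: 10.65
tool_pos: [0.5281, 0.0113, 0.0528]
tcp_rot: [3.133, -0.0, 1.46]
force: [11.2, -1.3, -4.2]
finger_gap: 0.249
clock: 10.85
tool_pos: [0.528, 0.0113, 0.0533]
tcp_rot: [3.131, -0.001, 1.46]
force: [14.2, -1.0, -3.0]
finger_gap: 0.251
```

Force rises at the block: the end is butted. Ease off, set down, nudge towards the fence.

```bash
python3 -m inch '[[1,0,0.35,0,0,0,0],[1,0,0,0.1,0,0,0],[1,0,0,0,0,0,0]]' 20; python3 -m inch '[[1,-0.1,0,0,0,0,0],[1,-0.1,0,0,0,0,0],[1,0,0,0,0,0,0]]' 20;  python3 -m inch '[[1,-0.1,0,0,0,0,0],[1,0,0,0,0,0,0]]' 20
```

```text
clock: 11.15
tool_pos: [0.5281, 0.0112, 0.0509]
tcp_rot: [3.14, -0.0, 1.46]
force: [4.1, -0.4, 1.2]
finger_gap: 0.246
clock: 11.45
tool_pos: [0.528, 0.01, 0.0509]
tcp_rot: [3.14, -0.002, 1.46]
force: [4.8, 1.8, 1.0]
finger_gap: 0.247
clock: 11.65
tool_pos: [0.5279, 0.0092, 0.0509]
tcp_rot: [3.14, -0.002, 1.46]
force: [5.2, 2.7, 0.4]
finger_gap: 0.248
```

```bash
python3 -m inch '[[1,-0.1,0,0,0,0,0],[1,0,0,0,0,0,0]]' 20;  python3 -m inch '[[1,-0.1,0,0,0,0,0],[1,0,0,0,0,0,0]]' 20
```

```text
clock: 11.85
tool_pos: [0.5278, 0.0082, 0.0509]
tcp_rot: [3.14, -0.002, 1.46]
force: [5.7, 2.7, 0.6]
finger_gap: 0.25
clock: 12.05
tool_pos: [0.5277, 0.0072, 0.0509]
tcp_rot: [3.14, -0.002, 1.46]
force: [5.6, 2.4, 0.7]
finger_gap: 0.252
```

```bash
python3 -m inch '[[1,-0.1,0,0,0,0,0],[1,0,0,0,0,0,0]]' 20;  python3 -m inch '[[1,-0.1,0,0,0,0,0],[1,0,0,0,0,0,0]]' 20
```

```text
clock: 12.25
tool_pos: [0.5276, 0.0062, 0.0509]
tcp_rot: [3.139, -0.002, 1.46]
force: [5.1, 3.1, 1.6]
finger_gap: 0.248
clock: 12.45
tool_pos: [0.5275, 0.0052, 0.0509]
tcp_rot: [3.14, -0.002, 1.46]
force: [5.0, 3.7, 0.1]
finger_gap: 0.247
```

Run:
```python
from h import *
import cv2
a=grab_frame('top')[190:280,370:470,::-1];cv2.imwrite('pics/t5.png',cv2.resize(a,None,fx=6,fy=6))
a=grab_frame('side')[95:185,275:375,::-1];cv2.imwrite('pics/s5.png',cv2.resize(a,None,fx=6,fy=6,interpolation=cv2.INTER_CUBIC))
```

```text
(no output)
```

View pics/t5.png

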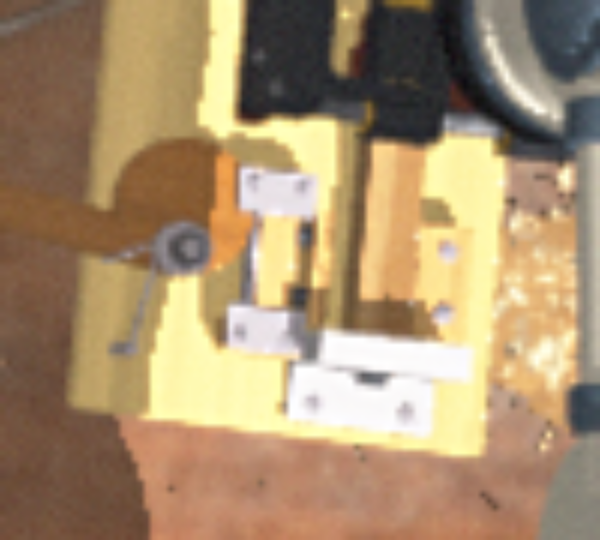

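View pics/s5.png

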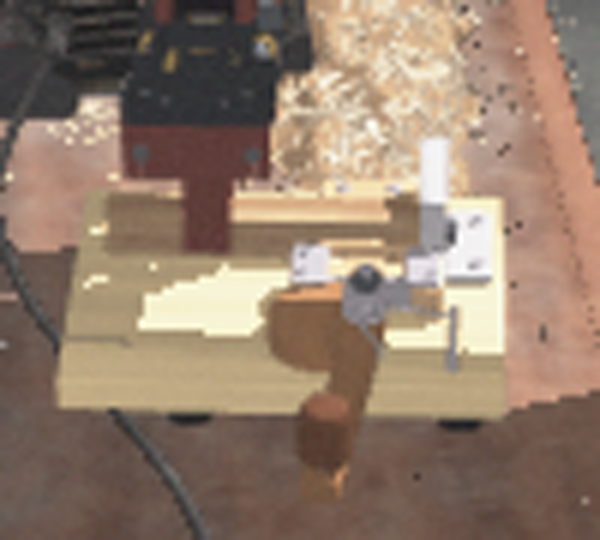

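```bash
python3 - <<'E'
from h import *
c,s=np.cos(JY),np.sin(JY)
J=lambda p:(np.array([[c,s],[-s,c]])@(p[:2]-O)).round(4)
T=lambda x,y,z:J(onz('top',370+x/6-.42,190+y/6-.42,z))
print('blank L',T(371,145,.052),T(361,297,.052),'R',T(423,145,.052),T(414,295,.052))
print('fence R edge/left', T(422,225,.049))
print(J(get_obs()['tool_pos']))
E
python3 -m inch '[[1,-0.1,0,0,0,0,0],[1,0,0,0,0,0,0]]' 20
```

```text
blank L [0.0004 0.0084] [-0.0584  0.0075] R [ 0.0027 -0.0116] [-0.0552 -0.0127]
fence R edge/left [-0.0279 -0.0146]
[ 0.028  -0.0037]
clock: 12.75
tool_pos: [0.5274, 0.0051, 0.0509]
tcp_rot: [3.139, -0.004, 1.46]
force: [5.6, 6.7, 1.4]
finger_gap: 0.251
```

Fence contact (6.7 N, no further travel). Relax and release, then rise.

```bash
python3 -m inch '[[1,0.12,0.15,0,0,0,0],[1,0,0,0,0,0,0],[0,0,0,0,0,0,0],[-0.2,0,0,0,0,0,0],[-0.2,0,0,0,0,0,0],[-0.2,0,0,0,0,0,0],[-0.2,0,0,-1.5,0,0,0],[-0.2,0,0,-3,0,0,0],[-0.2,0,0,-3,0,0,0],[-0.2,0,0,-3,0,0,0],[-0.2,0,0,-2,0,0,0],[-0.2,0,0,0,0,0,0]]' 20
python3 - <<'E'
from h import *
import cv2
a=grab_frame('top')[130:280,330:490,::-1];cv2.imwrite('pics/t6.png',cv2.resize(a,None,fx=4,fy=4))
a=grab_frame('side')[95:185,275:375,::-1];cv2.imwrite('pics/s6.png',cv2.resize(a,None,fx=6,fy=6,interpolation=cv2.INTER_CUBIC))
E
```

```text
clock: 13.95
tool_pos: [0.5298, 0.0042, 0.1803]
tcp_rot: [3.134, -0.0, 1.46]
force: [0.6, 0.3, 0.8]
finger_gap: 0.599
```

View pics/t6.png

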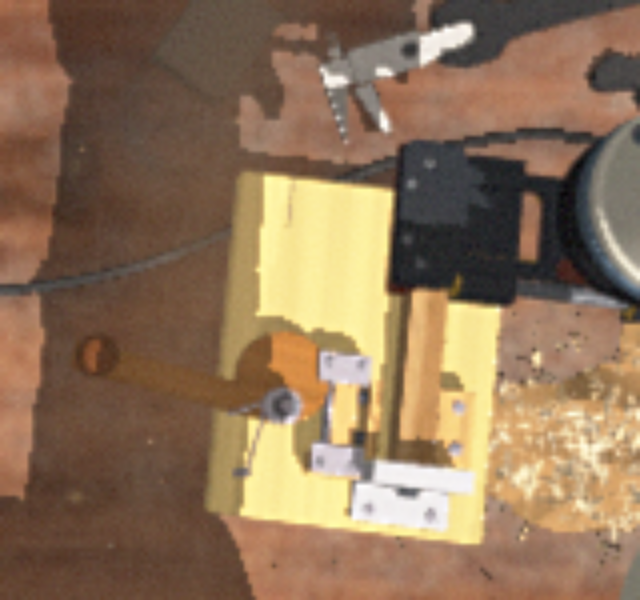

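View pics/s6.png

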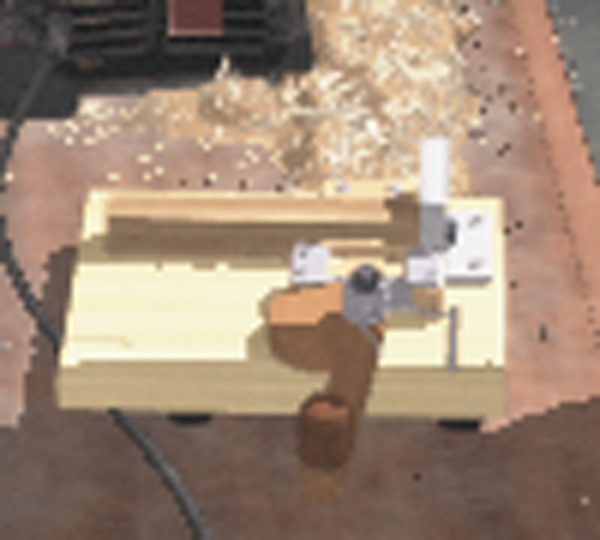

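The blank is released: it lies against the fence with its end at the block, and nothing has moved with the lever still at its start. Now go to the knob: translate first, then turn.

```bash
python3 -c "
from h import *
go(.488,.2015,.13)"
```

```text
clock 14.05 tool shift cm [19.15 -6.2   4.56]
```

```bash
python3 -m inch '[[-0.4,2.4,-0.78,0,0,0,0],[-0.4,2.4,-0.78,0,0,0,0],[-0.4,2.4,-0.78,0,0,0,0],[-0.4,2.4,-0.78,0,0,0,0],[-0.4,2.4,-0.78,0,0,0,0],[-0.4,2.4,-0.78,0,0,0,0],[-0.4,2.4,-0.78,0,0,0,0],[-0.4,2.35,-0.78,0,0,0,0],[-0.4,0,0,0,0,0,8.2],[-0.4,0,0,0,0,0,8.2],[-0.4,0,0,0,0,0,8.2],[-0.4,0,0,0,0,0,8.2],[-0.4,0,0,0,0,0,8.2],[-0.4,0,0,0,0,0,8.2],[-0.4,0,0,0,0,0,8.2],[-0.4,0,0,0,0,0,8.2],[-0.4,0,0,0,0,0,8.2],[-0.4,0,0,0,0,0,8.2],[-0.4,0,0,0,0,0,8.2],[-0.4,0,0,0,0,0,8.2]]' 20
python3 -m inch '[[-0.4,0,0,2,0,0,0],[-0.4,0,0,2,0,0,0],[-0.4,0,0,0.5,0,0,0],[-0.4,0,0,0,0,0,0],[-0.4,0,0,0,0,0,0]]' 20
python3 - <<'E'
from h import *
import cv2
go(.488,.2015,.064,-.266)
a=grab_frame('top')[150:280,310:480,::-1];cv2.imwrite('pics/t7.png',cv2.resize(a,None,fx=4,fy=4))
a=grab_frame('side')[95:215,255:395,::-1];cv2.imwrite('pics/s7.png',cv2.resize(a,None,fx=5,fy=5,interpolation=cv2.INTER_CUBIC))
E
```

```text
clock: 16.05
tool_pos: [0.4866, 0.2013, 0.173]
tcp_rot: [3.14, 0.003, -0.264]
force: [-0.1, 0.2, -0.6]
finger_gap: 0.697
clock: 16.55
tool_pos: [0.4874, 0.2016, 0.1305]
tcp_rot: [3.142, 0.0, -0.258]
force: [0.2, -0.7, 0.4]
finger_gap: 0.698
clock 16.55 tool shift cm [ 0.06 -0.01  6.65] rotvec deg [0.   0.01 0.48]
```

View pics/t7.png

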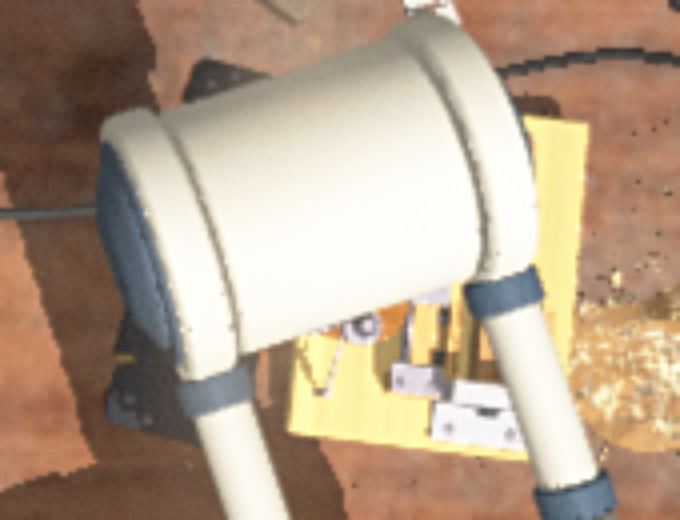

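View pics/s7.png

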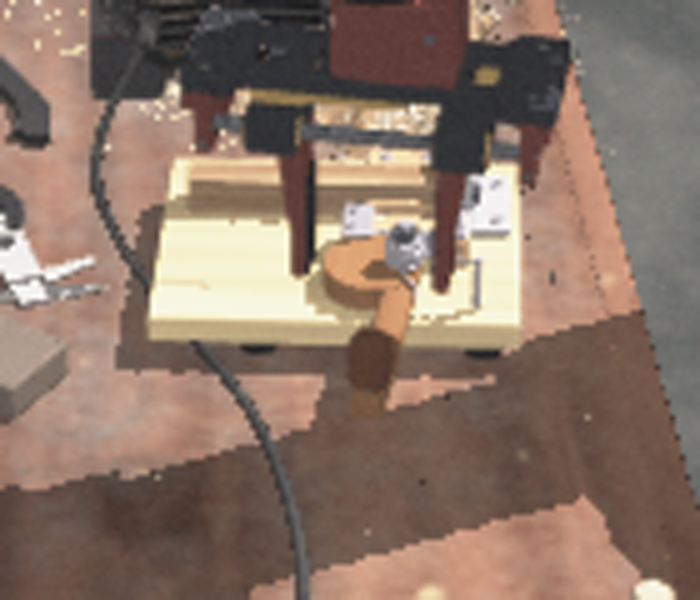

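The fingertips, at about 300 and 442 in the side crop, straddle the knob at 371. Descend and grip it.

```bash
python3 -m inch '[[-0.4,0.05,0,2,0,0,0.5],[-0.4,0,0,2,0,0,0],[-0.4,0,0,1.5,0,0,0],[-0.4,0,0,1.1,0,0,0],[-0.4,0,0,0,0,0,0],[-0.4,0,0,0,0,0,0],[0,0,0,0,0,0,0],[0.3,0,0,0,0,0,0],[0.6,0,0,0,0,0,0],[1,0,0,0,0,0,0],[1,0,0,0,0,0,0],[1,0,0,0,0,0,0]]' 25
python3 - <<'E'
from h import *
import cv2
go(.488,.2015,.064,-.266)
a=grab_frame('side')[95:215,255:395,::-1];cv2.imwrite('pics/s8.png',cv2.resize(a,None,fx=5,fy=5,interpolation=cv2.INTER_CUBIC))
E
```

```text
clock: 17.85
tool_pos: [0.488, 0.2015, 0.0645]
tcp_rot: [-3.141, -0.0, -0.266]
force: [-0.5, 0.4, -0.4]
finger_gap: 0.258
clock 17.85 tool shift cm [-0.    0.    0.05] rotvec deg [-0.01 -0.02 -0.02]
```

View pics/s8.png

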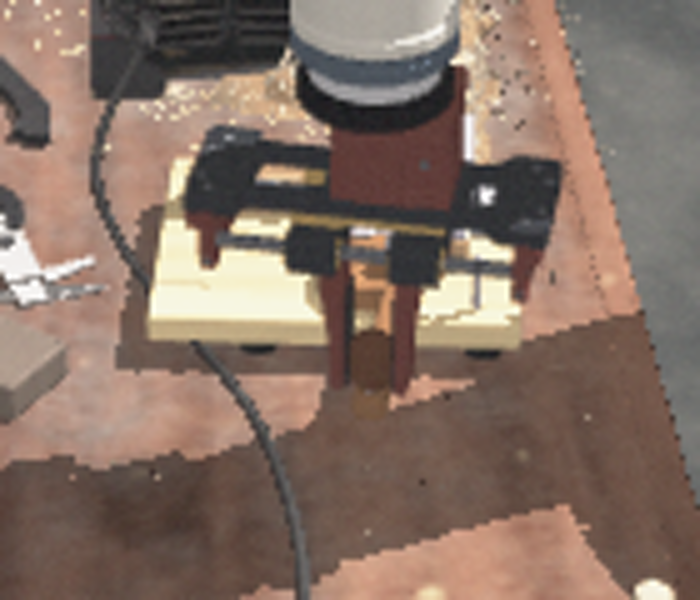

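Knob gripped. Swing the first half, in 4° rows.

```bash
python3 -m inch '[[1,0.77,0.03,0,0,0,4],[1,0.77,0.03,0,0,0,4],[1,0.77,0.03,0,0,0,4],[1,0.77,0.03,0,0,0,4],[1,0.77,0.03,0,0,0,4],[1,0.77,0.03,0,0,0,4],[1,0.77,0.03,0,0,0,4],[1,0.77,0.03,0,0,0,4],[1,0.77,0.03,0,0,0,4],[1,0.77,0.03,0,0,0,4],[1,0,0,0,0,0,0],[1,0,0,0,0,0,0]]' 35
python3 - <<'E'
from h import *
o=get_obs();p=o['tool_pos'][:2]
for P in ([.459,.0945],[.4594,.0972]):
    d=p-np.array(P);a=np.arctan2(d[1],d[0]);print(np.hypot(*d),'lever jig angle',a-JY,'cam',np.pi/2-.07-(a-JY))
E
```

```text
clock: 19.1
tool_pos: [0.5505, 0.1589, 0.0646]
tcp_rot: [-3.138, 0.001, -0.964]
force: [4.8, 5.6, -2.3]
finger_gap: 0.262
0.11190171544532702 lever jig angle 0.7229603415423618 cam 0.7778359852525347
0.11003903462946378 lever jig angle 0.704980802577228 cam 0.7958155242176685
```

```bash
python3 -m inch '[[1,0.77,-0.03,0,0,0,4],[1,0.77,-0.03,0,0,0,4],[1,0.77,0.03,0,0,0,4],[1,0.77,0.03,0,0,0,4],[1,0.77,0.03,0,0,0,4],[1,0.77,0.03,0,0,0,4],[1,0,0,0,0,0,0],[1,0,0,0,0,0,0]]' 35
cat > c.py <<'E'
from h import *
o=get_obs();p=o['tool_pos'][:2]; print(o['force'])
for P in ([.459,.0945],[.4594,.0972]):
    d=p-np.array(P);a=np.arctan2(d[1],d[0]);f=o['force'][:2];u=d/np.hypot(*d)
    print(np.hypot(*d),'cam',np.pi/2-.07-(a-JY),'radial',f@u,'tang cw',f@[u[1],-u[0]])
E
python3 c.py
```

```text
clock: 19.9
tool_pos: [0.569, 0.1168, 0.0646]
tcp_rot: [-3.139, 0.002, -1.383]
force: [4.7, 3.9, -1.5]
finger_gap: 0.259
[ 4.65095375  3.85610877 -1.54468512]
0.11220632698719647 cam 1.191078437332812 radial 5.323529166418795 tang cw -2.8567433997076663
0.11130822082002419 cam 1.2141423352433436 radial 5.256231524248354 tang cw -2.9787540685633536
```

```bash
python3 -m inch '[[1,0.8,-0.03,0,0,0,4.2],[1,0.8,-0.02,0,0,0,4.2],[1,0.8,0.03,0,0,0,4.2],[1,0.85,0.03,0,0,0,4.2],[1,0,0,0,0,0,0],[1,0,0,0,0,0,0],[1,0,0,0,0,0,0]]' 35
python3 c.py
python3 - <<'E'
from h import *
import cv2
a=grab_frame('top')[150:280,330:480,::-1];cv2.imwrite('pics/t9.png',cv2.resize(a,None,fx=5,fy=4.6*5/4.6))
a=grab_frame('side')[95:195,265:385,::-1];cv2.imwrite('pics/s9.png',cv2.resize(a,None,fx=6,fy=6,interpolation=cv2.INTER_CUBIC))
E
```

```text
clock: 20.6
tool_pos: [0.5707, 0.0842, 0.0645]
tcp_rot: [-3.141, 0.001, -1.675]
force: [2.8, 3.8, -1.2]
finger_gap: 0.262
[ 2.83524233  3.75766377 -1.16875902]
0.11217315894071432 cam 1.4825893750827803 radial 2.478862663692128 tang cw -4.001734114569532
0.11205548213963354 cam 1.5069127486912786 radial 2.380803342911279 tang cw -4.060838764533617
```

View pics/t9.png

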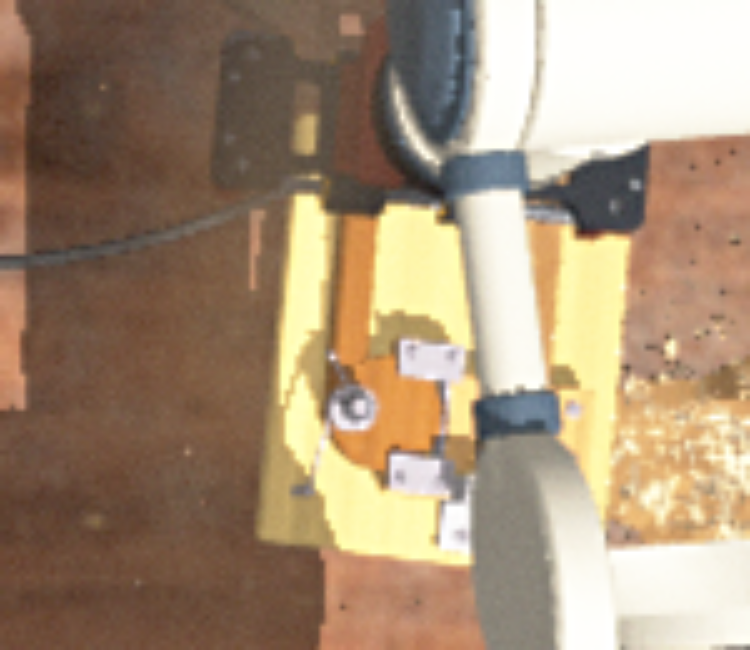

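View pics/s9.png

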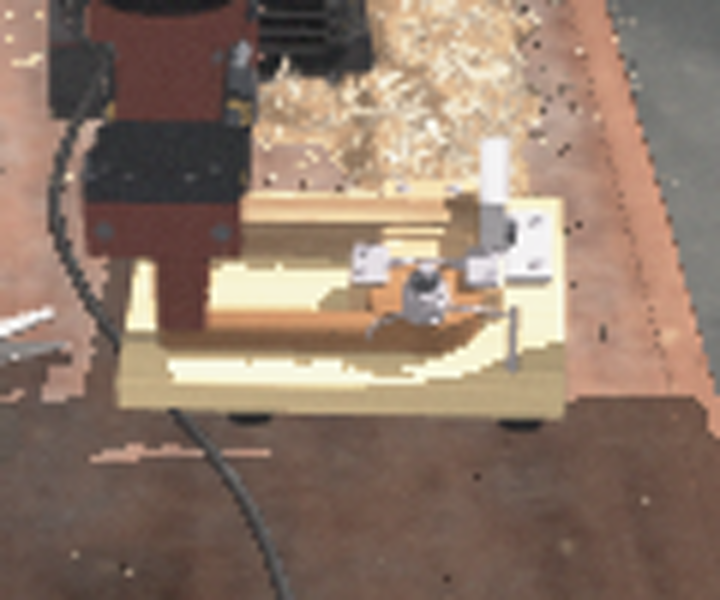

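Run:
```python
from h import *
import cv2
np.set_printoptions(precision=4,suppress=True)
f=np.mean([grab_frame('top').astype(float) for _ in range(3)],0); s=np.mean([grab_frame('side').astype(float) for _ in range(3)],0)
np.savez('f.npz',f=f,s=s)
cv2.imwrite('pics/t10.png',cv2.resize(f[185:255,385:465,::-1].clip(0,255).astype(np.uint8),None,fx=8,fy=8,interpolation=cv2.INTER_NEAREST))
cv2.imwrite('pics/s10.png',cv2.resize(s[115:165,275:365,::-1].clip(0,255).astype(np.uint8),None,fx=8,fy=8,interpolation=cv2.INTER_NEAREST))
```

```text
(no output)
```

View pics/t10.png

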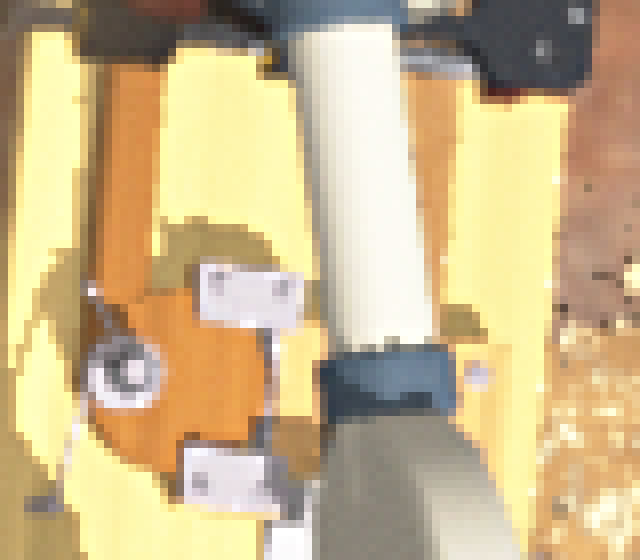

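View pics/s10.png

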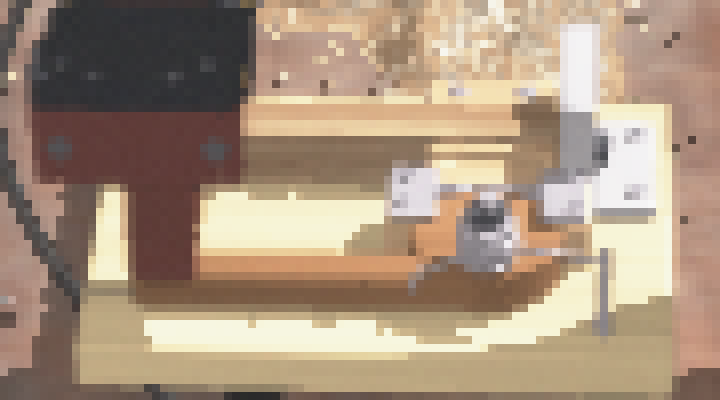

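```bash
python3 - <<'E'
from h import *
np.set_printoptions(precision=4,suppress=True)
T=lambda x,y,z:onz('top',385+x/8-.5,185+y/8-.5,z)
S=lambda x,y,z:onz('side',275+x/8-.5,115+y/8-.5,z)
def d(n,F,a,b,z):
    p,q=F(*a,z),F(*b,z); v=p-q; print(n,p[:2],q[:2],'angle',np.arctan2(v[1],v[0]))
d('lever R',T,(164,70),(149,280),.047)
d('lever L',T,(104,90),(92,265),.047)
d('blank R',T,(465,85),(443,290),.052)
d('board R',T,(568,100),(542,420),.03)
d('side blank near top edge',S,(245,134),(512,138),.052)
d('side lever lower',S,(200,277),(410,285),.047)
print('nut',T(126,370,.071),S(490,208,.071))
E
python3 c.py
```

```text
lever R [0.5494 0.0796] [0.4878 0.0853] angle -0.09193796711342932
lever L [0.5433 0.0973] [0.492  0.1018] angle -0.08691687374887418
blank R [ 0.5451 -0.0072] [0.4852 0.0011] angle -0.13847613992928756
board R [ 0.5436 -0.0451] [ 0.4485 -0.034 ] angle -0.11687753094335106
side blank near top edge [0.5376 0.0134] [0.4431 0.0233] angle -0.10487827917883248
side lever lower [0.5571 0.0933] [0.486  0.1036] angle -0.14307439994106863
nut [0.4606 0.0978 0.071 ] [0.4582 0.0946 0.071 ]
[ 3.46237881  4.73417348 -0.19594529]
0.1121635697925298 cam 1.4823087182893722 radial 3.0152599445905746 tang cw -5.030772605097311
0.11204513015462646 cam 1.5066339607481891 radial 2.892005202475309 tang cw -5.102623976593385
```

```bash
python3 -m inch '[[1,0,0,0,0,0,0],[1,0,0,0,0,0,0],[1,0,0,0,0,0,0],[1,0,0,0,0,0,0]]' 35; python3 c.py
python3 - <<'E'
from h import *
c,s=np.cos(JY),np.sin(JY)
S=lambda x,y,z:np.array([[c,s],[-s,c]])@(onz('side',275+x/8-.5,115+y/8-.5,z)[:2]-O)
for z in (.044,.047,.05,.052): print(z,'pad far top edge',S(480,143,z),'blank side edge',S(480,136,.052))
o=get_obs();print(o['joint_vel'])
print(hand_in())
E
```

```text
clock: 21.4
tool_pos: [0.5707, 0.0842, 0.0645]
tcp_rot: [-3.141, 0.001, -1.675]
force: [3.0, 4.0, -0.0]
finger_gap: 0.256
[ 3.03815004  4.04792291 -0.04237341]
0.11219185141631914 cam 1.4827470861206604 radial 2.6536300907248953 tang cw -4.3097891963493575
0.11207459934899086 cam 1.5070665219306214 radial 2.548044094123716 tang cw -4.373043204654112
0.044 pad far top edge [-0.04637545 -0.00362352] blank side edge [-0.04637552  0.00410555]
0.047 pad far top edge [-0.04640209  0.00096812] blank side edge [-0.04637552  0.00410555]
0.05 pad far top edge [-0.04642873  0.00555976] blank side edge [-0.04637552  0.00410555]
0.052 pad far top edge [-0.04644649  0.00862086] blank side edge [-0.04637552  0.00410555]
[ 1.35614558e-03  3.04098338e-04 -4.76755346e-04 -1.53989452e-04
  1.43993664e-05 -5.87966743e-04]
the job is handed in; nothing more can be done
None
```

I put the blank in the jig slot, butted its end against the guide block, slid it to the fence and let go of it. I then gripped the lever's knob, swung the lever round to full lift and handed the job in at about 21.4 s, still holding it. No verdict came back.

**What the last checks showed**
- **Lever:** its angle works out at 1.48 to 1.51 rad, against 1.50 for full lift. The knob pushes back with about 4.3 N along the swing and the arm is still.
- **Parallel to the fence:** the lever's edges measured -0.09 rad (top view) and -0.14 rad (side view) in the world frame. The jig's direction is -0.11 rad.
- **Blank:** before release I felt contact against both the block and the fence. After clamping, its edges measured -0.105 rad (side) and -0.138 rad (top), roughly in line with the fence.
- **Other things on the bench:** I made no contact with them that I know of, but I did not measure their positions again at the end.

**Where checks disagreed or fell short**
- **Fence position:** when I pushed the blank over, it met the fence 3 to 4 mm further from the cam than the first camera estimate. I trusted the contact.
- **Pad pressure:** I could not see or measure it, because the arm hid the pad from above and its edge height is not known well enough from the side. I infer it from the lever being at full lift with the blank against the fence.

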